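# Load and wind the clockwork air sampler

### The arm

A 6-joint arm with a two-finger parallel gripper is mounted at the origin on a cart in front of the work surface, level with it; the furniture and walls round the work are solid. World frame = base frame: x ahead of the robot, y to its left, z up, the work surface at z = 0. Lengths are in m, angles in rad, forces in N, time in s.
With the tool pointing down it reaches from about 0.35 to 0.925 m from the base axis. Payload 6.4 kg.
Tool frame: the origin (TCP) lies at the very end of the fingers, on their centre line; the grasp point (between the pads) lies 19 mm behind it; z points along the fingers, y is the direction in which the jaws open and shut (so a half turn about z gives the same grasp; the last joint's range is limited). The gripper opens to 85 mm and grips with 20 to 120 N. Pads are 22 mm wide; open, the fingers measure 114 mm over their backs; the gripper's body (76 mm by 85 mm) begins 54 mm behind the grasp point. The pads swing forward as they close: fully open they stand 13 mm farther back than shut.
Start: joints at [-1.406, 0.245, 1.558, -0, 1.339, -0.174], TCP at [0.216, -0.613, 0.231] pointing down, gripper open.
Joint ranges: [-3.13, 3.13], [-1.02, 2.26], [0.13, 2.54], [-0.95, 4.09], [0.21, 2.88], [-2.74, 2.74]. Speed limits (rad/s): [2.57, 2.57, 3.14, 3.14, 3.14, 3.14].

### API

Orientations are given as a unit quaternion [x, y, z, w].
In Python, from cell import bot gives the robot as it stands.
- The arm moves only by the shell command python3 -m crank 'ROWS' [FORCE]. ROWS is a JSON object of lists of equal length, an entry for each row: "offset": the shift along the tool's x, y, z in cm, a list of three; "delta_rot": the turn, a rotation vector about the tool's x, y, z in degrees, a list of three; "hand": the opening, from 0 (shut) to 1 (fully open). In form: {"offset": [[dx, dy, dz], ...], "delta_rot": [[wx, wy, wz], ...], "hand": [hand, ...]}. A call has 1 to 5 rows; each row is the pose to reach, as a shift and turn from the pose commanded when the call began, along the tool's axes at that moment; what a row does not reach only later rows make up. A row lasts 1/12 s, in which the tool goes at most 41.7 mm and 7.16 degrees, less where a joint would pass 70% of its speed; a pose out of reach is approached as far as the arm can. A call with a gripper value outside its range is refused whole. The fingers move at their own pace and stop on an object; FORCE is the grip in N (left out, the last holds). Time passes only in rows, so rows that repeat a pose let the fingers close. It gives the time, the measured TCP pose, the force and the opening at its end, in the units of the state.
- bot.get_obs(): the state, without advancing time (a new reading comes with each control period).
- bot.get_image(name): name is "side" or "top" or "wrist"; returns the picture (400x640x3 uint8, red, green, blue); there is no depth.
- bot.calibration(name): a dict with "intrinsics" (3x3 intrinsics, pixels), "extrinsics" (4x4, takes a point from world to camera coordinates). Camera axes: x right, y down, z forward; pixel columns grow to the right and rows downward; lengths in m; the calibration is good to about 2 mm. The wrist camera is an equidistant fisheye: a pixel r from the principal point sees the ray r / f radians off the axis. A picture is of the moment at which its call begins: read the wrist's pose just before it. calibration takes no time and is no camera call; for the wrist camera it gives the pose at the moment of the call.
- bot.job_done(): hands the job in, once; it reports no verdict.
The state is a dict: "t": time; "q": joint angles; "joint_vel": joint speeds; "joint_torque": joint torques, N m; "ee_pos": TCP position; "tool_rot": TCP orientation; "ft_force": force on the tool from outside, world axes, zero at the start; "torque": the same for the moment, N m; "width": opening from 0.0 (shut) to 1.0 (fully open).
Only numpy, scipy, OpenCV 4.12 (cv2) and the standard library are available. Lean on these libraries where they do the work, as an engineer would, in place of code of your own. Each camera call takes 0.05 s, during which the arm holds its last target. There are 200 camera calls.

### The job

Get the spring-wound air sampler ready: take only the top collecting plate from the stack and set it down, without dropping it, flat and square on the black pad of the sampler's carriage between the two end lips. Then wind the sampler's brass key clockwise (the key stays where it is let go, so it can be re-gripped) until the gauge pointer stands in the green band, never into the red. Leave the other two plates and everything else on the bench where they are.

Things in the scene. Friction and masses are not known exactly. Their poses are not given: they have to be found in the camera images.
- sampler: clockwork air sampler, screwed down: grey base 150 x 270 mm; blue housing 133 (x) x 140 (y) mm, top face sloping up at 35 deg (15 mm high in front, 109 at the back); white-hatted intake, top at 154 mm, far right. Origin: under the housing's centre; x from front to high back, y to its left, z up. Wing key at y = +0.034, round white 68 mm gauge at y = -0.033, plate carriage on the right
- key_grip (a point): centre of the brass key's wing, on its axis, 33 mm off the sloped face. Frame turns with the key: z outward along the axis (square to the sloped face: leans 35 deg from vertical towards the sampler's front), x along the wing, y across its thickness. Wing 44 (x) x 9 (y) x 26 (z) mm; below it 20 mm free round a thin shaft
- wind_key (a joint): angle of the key, rad; grows as it is turned clockwise seen facing it from outside (front, above). The spring pulls back but a ratchet brake holds the key where it is let go; turning takes up to 0.2 Nm. The gauge pointer turns half as far: in the green band at key angles 5.0 to 5.8, in the red from 6.0; key starts at 0.4 to 1.6
- carriage (a point): centre of the top of the carriage's deck (steel, 112 mm (x) x 74 mm (y), 30 mm above the worktop), with a black pad 84 x 50 mm; axes as the sampler's. Two end lips, 6 mm high, stand across its ends, 94 mm apart (inner faces at x = -47 and +47 mm); its long sides are open
- plate_top: the uppermost of three equal aluminium collecting plates with a yellow film on top, 80 (x) x 50 (y) x 12 (z) mm, about 0.11 kg. Origin: centre of its underside; z up. Its x lies along the carriage's x when in place (either way round)
- plate_middle: the plate below it, same size, stays in the stack
- plate_bottom: the lowest plate, same size, on the worktop, stays
- timer: white digital timer, 37 x 68 x 64 mm, bystander; origin under its centre
- dropper_orange: white dropper bottle with orange cap, 26 mm across, 75 high, bystander; origin under its centre
- dropper_green: white dropper bottle with green cap, 26 mm across, 75 high, bystander; origin under its centre
- petri: clear petri dish, 61 mm across, 15 high, bystander; origin under its centre
- tape: roll of label tape lying flat, 76 mm across, 19 high, bystander; origin under its centre
- sharps: orange jar with red lid, 69 mm across, 100 high, bystander; origin under its centre
There are look-alikes about, which are no part of the job. Leave any orange or purple look-alike of the plate_top alone.

How it is judged:
By the outcome, as a careful person would: the job done as asked, in the order asked, and still so for the second after the job is handed in, with the robot touching nothing.
It also fails if it takes over 61 s, if anything falls off the work surface, if the arm or the gripper's body presses on something with over 40 N, if the wrist force passes 120 N, or if a joint passes its speed limit or range.

## Working session

There is one attempt and no reset: what is moved stays moved. The work goes in short steps, Python scripts to look and compute and a shell command to move; the robot and the scene stay as the last step left them, time stands still between calls to the robot, and variables do not carry over. Pictures are saved under pics/ and viewed, about 8 in all and at most 12, crops included, and the job is handed in when it is done.

```bash
mkdir -p pics; ls; cat > h.py <<'E'
import numpy as np, cv2
from cell import bot
from scipy.spatial.transform import Rotation as R
def ray(cam,uv,cal=None):
    c=cal or bot.calibration(cam); K=np.array(c["intrinsics"]); E=np.array(c["extrinsics"])
    x=(uv[0]-K[0,2])/K[0,0]; y=(uv[1]-K[1,2])/K[1,1]
    if cam=="wrist":
        r=np.hypot(x,y); d=np.array([x/r*np.sin(r),y/r*np.sin(r),np.cos(r)]) if r>1e-9 else np.array([0,0,1.])
    else: d=np.array([x,y,1.])
    Rm=E[:3,:3]; return -Rm.T@E[:3,3], Rm.T@d
def atz(cam,uv,z,cal=None):
    o,d=ray(cam,uv,cal); return o+d*(z-o[2])/d[2]
def proj(cam,p,cal=None):
    c=cal or bot.calibration(cam); K=np.array(c["intrinsics"]); E=np.array(c["extrinsics"])
    q=E[:3,:3]@np.array(p)+E[:3,3]
    if cam=="wrist":
        r=np.hypot(q[0],q[1]); a=np.arctan2(r,q[2])/max(r,1e-9); v=q[:2]*a
    else: v=q[:2]/q[2]
    return np.array([K[0,0]*v[0]+K[0,2],K[1,1]*v[1]+K[1,2]])
def delta(p,Rt):
    "offset cm and rotvec deg from the current measured pose to world pose p,Rt(matrix)"
    s=bot.get_obs(); R0=R.from_quat(s["tool_rot"]); 
    print("off",np.round(R0.inv().apply(np.array(p)-s["ee_pos"])*100,2),"rot",np.round((R0.inv()*R.from_matrix(Rt)).as_rotvec(degrees=True),2))
E
python3 - <<'E'
from h import *
print(bot.get_obs())
for n in("side","top","wrist"):
    c=bot.calibration(n);print(n,np.round(c["intrinsics"],1).tolist(),np.round(c["extrinsics"],3).tolist())
    im=bot.get_image(n);cv2.imwrite(f"pics/{n}0.png",im[:,:,::-1])
E
```

```text
pics
{'t': 0.0, 'q': array([-1.40610400e+00,  2.45799518e-01,  1.55905336e+00,  4.14127973e-05,
        1.33870623e+00, -1.74094547e-01]), 'joint_vel': array([ 1.38961729e-03, -6.31438453e-04, -4.26615667e-04, -9.05178980e-05,
       -3.43220743e-04,  7.95178760e-04]), 'joint_torque': array([-3.56563542e-04, -4.29509246e+01, -3.26126111e+01, -2.24779328e-04,
        5.40556575e-03,  3.96278551e-06]), 'ee_pos': array([ 0.21594625, -0.61247157,  0.23016849]), 'tool_rot': array([ 9.85687535e-01,  1.68579705e-01,  2.47685536e-05, -9.83124748e-04]), 'ft_force': array([0.09936816, 0.57757523, 0.60341458]), 'torque': array([ 0.02430584, -0.01362829, -0.00543058]), 'width': 0.9986354451980778}
side [[402.9, 0.0, 321.7], [0.0, 402.9, 198.0], [0.0, 0.0, 1.0]] [[0.983, -0.183, -0.001, -0.556], [-0.087, -0.463, -0.882, 0.075], [0.161, 0.867, -0.471, 1.029], [0.0, 0.0, 0.0, 1.0]]
top [[453.9, 0.0, 325.8], [0.0, 453.9, 190.8], [0.0, 0.0, 1.0]] [[0.04, -0.999, 0.001, -0.144], [-0.979, -0.039, -0.202, 0.542], [0.202, 0.007, -0.979, 1.174], [0.0, 0.0, 0.0, 1.0]]
wrist [[309.7, 0.0, 315.5], [0.0, 309.7, 195.7], [0.0, 0.0, 1.0]] [[0.332, -0.943, -0.002, -0.649], [-0.9, -0.318, 0.297, -0.038], [-0.28, -0.096, -0.955, 0.379], [0.0, 0.0, 0.0, 1.0]]
```

View pics/top0.png

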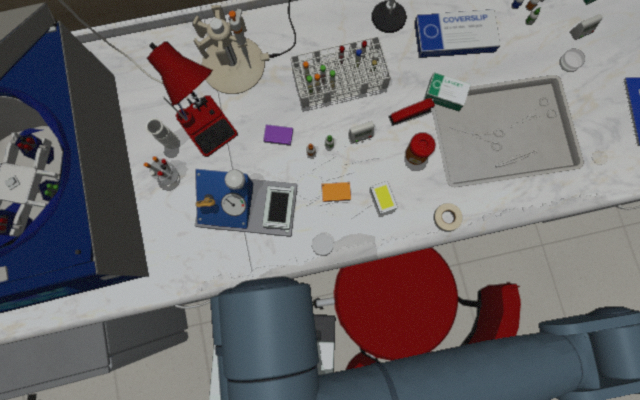

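View pics/side0.png

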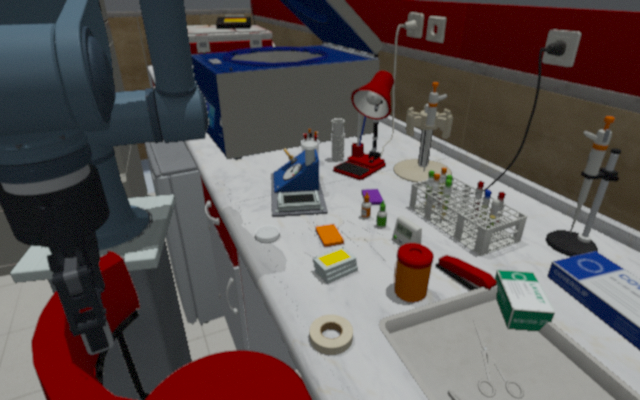

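Top view: the yellow-filmed stack is at (383,199), seen as three layers in the side view at (336,262). The look-alikes are an orange plate at (336,191) and a purple one at (279,134), both single. I choose the yellow stack. The sampler is at (245,203), with its key at (206,203) and its carriage at (279,207). One close crop will check this.

```bash
python3 - <<'E'
from h import *
im=cv2.imread("pics/top0.png")
h=cv2.cvtColor(im,cv2.COLOR_BGR2HSV)
m=cv2.inRange(h,(22,120,120),(36,255,255)); m[:, :350]=0; m[:,420:]=0;m[:150]=0;m[240:]=0
c=max(cv2.findContours(m,0,2)[0],key=cv2.contourArea)
W=np.array([atz("top",p[0],0.036)[:2] for p in c.astype(float)])
r=cv2.minAreaRect((W*1000).astype(np.float32));print("yellow mm",r)
s=cv2.imread("pics/side0.png");hs=cv2.cvtColor(s,cv2.COLOR_BGR2HSV)
m=cv2.inRange(hs,(22,120,120),(36,255,255)); m[:, :300]=0; m[:,380:]=0;m[:230]=0;m[300:]=0
c=max(cv2.findContours(m,0,2)[0],key=cv2.contourArea)
W=np.array([atz("side",p[0],0.036)[:2] for p in c.astype(float)])
print("side",cv2.minAreaRect((W*1000).astype(np.float32)))
# white carriage/pad
m=cv2.inRange(h,(0,0,0),(180,255,60)); m[:, :262]=0; m[:,298:]=0;m[:180]=0;m[235:]=0
c=max(cv2.findContours(m,0,2)[0],key=cv2.contourArea)
W=np.array([atz("top",p[0],0.03)[:2] for p in c.astype(float)])
print("pad",cv2.minAreaRect((W*1000).astype(np.float32)))
a=cv2.resize(im[155:245,185:305],None,fx=5,fy=5,interpolation=cv2.INTER_CUBIC)
b=cv2.resize(im[165:235,350:410],None,fx=3.3,fy=3.3,interpolation=cv2.INTER_CUBIC)
o=np.zeros((450,800,3),np.uint8);o[:,:600]=a;o[:b.shape[0],600:600+b.shape[1]]=b
b2=cv2.resize(s[240:290,305:365],None,fx=3.3,fy=3.3,interpolation=cv2.INTER_CUBIC);o[250:250+b2.shape[0],600:600+b2.shape[1]]=b2
cv2.imwrite("pics/c1.png",o)
E
```

```text
yellow mm ((541.0029296875, -281.0744934082031), (57.8699951171875, 33.16722869873047), 21.050382614135742)
side ((540.8447265625, -279.42999267578125), (59.44105529785156, 33.553192138671875), 21.465152740478516)
pad ((503.1293640136719, 8.086769104003906), (44.9133415222168, 78.86170196533203), 86.67369079589844)
```

View pics/c1.png

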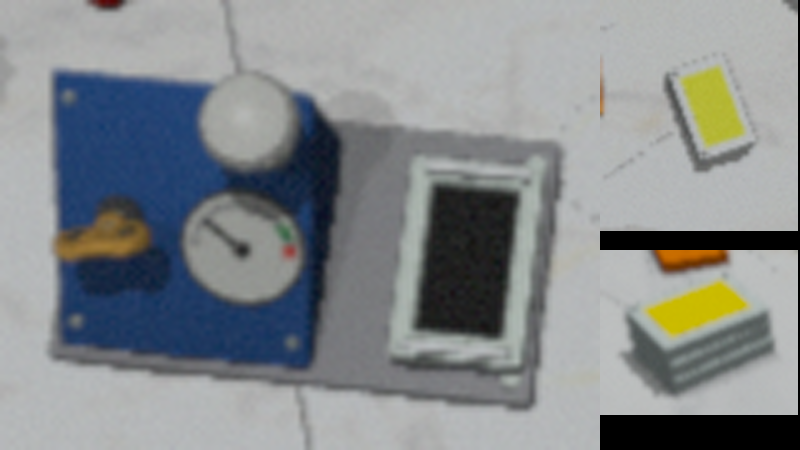

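```bash
cat >> h.py <<'E'
def down(yawdeg):
    a=np.radians(yawdeg);c,s=np.cos(a),np.sin(a)
    return np.array([[c,s,0],[s,-c,0],[0,0,-1.]])
E
python3 - <<'E'
from h import *
delta([.541,-.2805,.17],down(21.2))
c=bot.calibration("wrist");E=np.array(c["extrinsics"]);p=-E[:3,:3].T@E[:3,3];s=bot.get_obs()
R0=R.from_quat(s["tool_rot"]);print("cam in tool",R0.inv().apply(p-s["ee_pos"]), (R0.inv().as_matrix()@E[:3,:3].T).round(3))
E
```

```text
off [ 41.69 -20.51   6.08] rot [-0.09 -0.02 -1.79]
cam in tool [ 0.07606401  0.00039182 -0.14152265] [[-0.    -0.955 -0.297]
 [ 1.     0.    -0.   ]
 [ 0.001 -0.297  0.955]]
```

```bash

python3 -m crank '{"offset":[[3.2,-1.6,0.4],[6.4,-3.2,0.8],[9.6,-4.8,1.2],[12.8,-6.4,1.6],[16,-8,2]],"delta_rot":[[0,0,0],[0,0,0],[0,0,0],[0,0,0],[0,0,0]],"hand":[1,1,1,1,1]}'
python3 -m crank '{"offset":[[3.2,-1.6,0.4],[6.4,-3.2,0.8],[9.6,-4.8,1.2],[12.8,-6.4,1.6],[16,-8,2]],"delta_rot":[[0,0,0],[0,0,0],[0,0,0],[0,0,0],[0,0,0]],"hand":[1,1,1,1,1]}'
python3 -m crank '{"offset":[[3.2,-1.5,0.7],[6.4,-3,1.4],[9.7,-4.5,2.1],[9.7,-4.5,2.1],[9.7,-4.5,2.1]],"delta_rot":[[0,0,-1.8],[0,0,-1.8],[0,0,-1.8],[0,0,-1.8],[0,0,-1.8]],"hand":[0.75,0.75,0.75,0.75,0.75]}'
python3 - <<'E'
from h import *
cal=bot.calibration("wrist");im=bot.get_image("wrist")[:,:,::-1].copy();cv2.imwrite("pics/w1.png",im)
print(bot.get_obs()["ee_pos"])
h=cv2.cvtColor(im,cv2.COLOR_BGR2HSV);m=cv2.inRange(h,(22,120,90),(36,255,255))
c=max(cv2.findContours(m,0,2)[0],key=cv2.contourArea)
W=np.array([atz("wrist",p[0],0.036,cal)[:2] for p in c.astype(float)])
print("yellow",cv2.minAreaRect((W*1000).astype(np.float32)),c[:,0].mean(0))
cv2.imwrite("pics/w1v.png",cv2.resize(im,(800,500)))
E
```

```text
t: 0.57
ee_pos: [0.3411, -0.4829, 0.2107]
tool_rot: [0.986, 0.168, -0.0, -0.0]
ft_force: [0.4, -0.3, -0.1]
width: 1.001
t: 0.98
ee_pos: [0.4655, -0.3542, 0.1909]
tool_rot: [0.986, 0.169, -0.0, -0.0]
ft_force: [0.2, -0.8, 0.1]
width: 1.0
t: 1.4
ee_pos: [0.5417, -0.2794, 0.1693]
tool_rot: [0.983, 0.186, -0.001, -0.001]
ft_force: [-0.4, 0.4, -0.2]
width: 0.746
[ 0.54115766 -0.28064265  0.16982048]
yellow ((540.8933715820312, -281.3792419433594), (60.583213806152344, 35.81565856933594), 21.44175148010254) [323.16666667 198.66666667]
```

View pics/w1v.png

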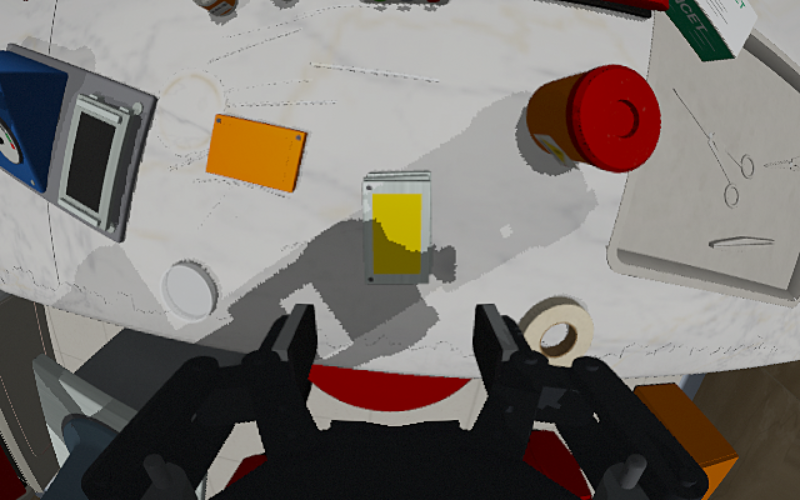

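The wrist view shows the stack at (397,230) with only the yellow plate on top, centred at (541,-281) mm, which agrees with the earlier measurement. The fingers straddle it. Next I check where the fingertips really are along the tool axis.

```bash
python3 - <<'E'
from h import *
s=bot.get_obs();R0=R.from_quat(s["tool_rot"])
for z in(-.015,-.01,-.005,0,.005,.01):
  print(z,[ (proj("wrist",s["ee_pos"]+R0.apply([x,y,z]))*1.25).round(0).tolist() for x,y in((.011,-.032),(.011,.032),(-.011,-.032),(-.011,.032))])
delta([.541,-.281,.05],down(21.4))
E
```

```text
-0.015 [[308.0, 311.0], [480.0, 311.0], [313.0, 360.0], [474.0, 360.0]]
-0.01 [[310.0, 305.0], [477.0, 305.0], [315.0, 353.0], [472.0, 353.0]]
-0.005 [[313.0, 299.0], [475.0, 299.0], [317.0, 346.0], [470.0, 347.0]]
0 [[315.0, 294.0], [472.0, 294.0], [319.0, 340.0], [468.0, 340.0]]
0.005 [[317.0, 289.0], [470.0, 289.0], [321.0, 335.0], [466.0, 335.0]]
0.01 [[319.0, 285.0], [468.0, 285.0], [323.0, 329.0], [464.0, 329.0]]
off [-0.02  0.03 11.98] rot [-0.03  0.05 -0.11]
```

```bash
python3 - <<'E'
import cv2
im=cv2.imread("pics/w1.png");cv2.imwrite("pics/c2.png",cv2.resize(im[225:325,200:430],None,fx=3.4,fy=3.4,interpolation=2))
E
```

```text
(no output)
```

View pics/c2.png

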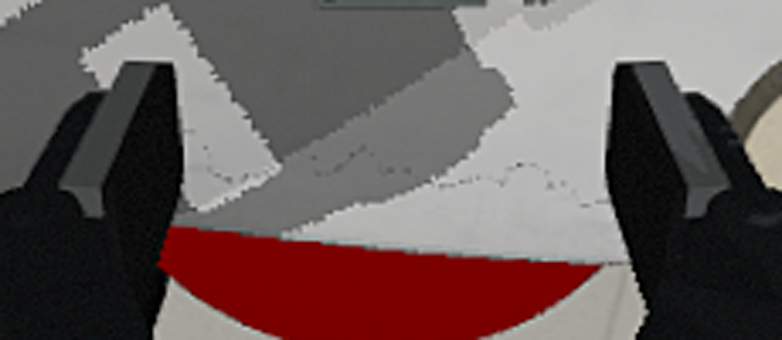

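The fingertips sit about 8 mm behind the TCP at this opening, so a TCP height of 0.023 puts them about 28 mm up, alongside the top plate only (24–36 mm).

```bash

python3 -m crank '{"offset":[[0,0,4],[0,0,8],[0,0,12],[0,0,13.5],[0,0,14.7]],"delta_rot":[[0,0,0],[0,0,0],[0,0,0],[0,0,0],[0,0,0]],"hand":[0.75,0.75,0.75,0.75,0.75]}' 30
python3 -m crank '{"offset":[[0,0,0],[0,0,0],[0,0,0],[0,0,0],[0,0,0]],"delta_rot":[[0,0,0],[0,0,0],[0,0,0],[0,0,0],[0,0,0]],"hand":[0.75,0.45,0.45,0.45,0.45]}' 30
python3 -m crank '{"offset":[[0,0,0],[0,0,0],[0,0,-0.2],[0,0,-0.5],[0,0,-1]],"delta_rot":[[0,0,0],[0,0,0],[0,0,0],[0,0,0],[0,0,0]],"hand":[0.3,0.3,0.3,0.3,0.3]}' 40
python3 -m crank '{"offset":[[0,0,-1],[0,0,-3],[0,0,-6],[0,0,-9],[0,0,-9]],"delta_rot":[[0,0,0],[0,0,0],[0,0,0],[0,0,0],[0,0,0]],"hand":[0.3,0.3,0.3,0.3,0.3]}' 40
python3 - <<'E'
from h import *
cal=bot.calibration("wrist");im=bot.get_image("wrist")[:,:,::-1].copy();cv2.imwrite("pics/w2.png",im);np.save("w2cal.npy",cal,allow_pickle=True)
cv2.imwrite("pics/w2v.png",cv2.resize(im,(800,500)))
# pad yaw/pose again
s=bot.get_obs();print(s["q"].round(2))
delta([.503,.008,.13],down(-3.3))
E
```

```text
t: 1.87
ee_pos: [0.5388, -0.2813, 0.0204]
tool_rot: [0.983, 0.183, -0.002, -0.002]
ft_force: [-0.1, -0.2, 0.6]
width: 0.747
t: 2.28
ee_pos: [0.5421, -0.2819, 0.0249]
tool_rot: [0.983, 0.184, 0.001, 0.001]
ft_force: [1.2, -1.4, 4.5]
width: 0.579
t: 2.7
ee_pos: [0.5406, -0.2805, 0.0327]
tool_rot: [0.983, 0.184, -0.001, -0.001]
ft_force: [-0.5, -0.4, -1.4]
width: 0.567
t: 3.12
ee_pos: [0.5448, -0.2837, 0.1313]
tool_rot: [0.983, 0.184, 0.004, 0.005]
ft_force: [0.9, -1.1, -0.3]
width: 0.571
[-0.66  0.27  1.73  0.    1.13  0.54]
off [  6.75 -28.58  -0.36] rot [ 0.37 -0.35 24.52]
```

View pics/w2v.png

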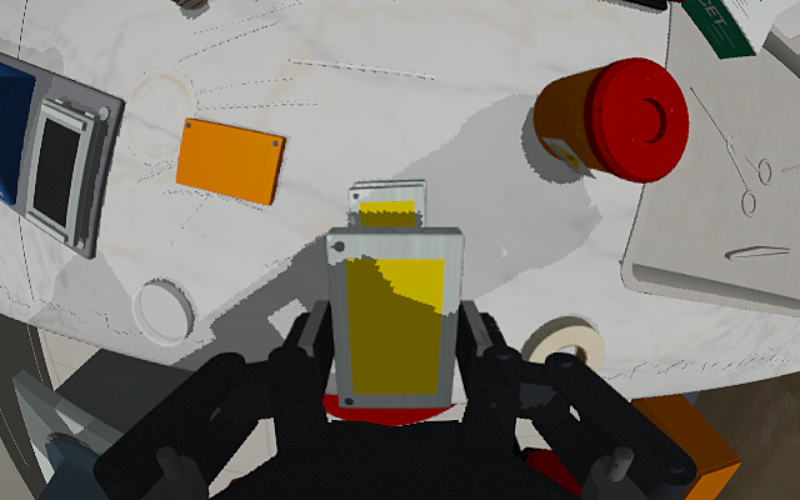

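The plate is held alone at (395,315) and the other two remain in the stack at (388,205). The carriage pad is visible at (62,165).

```bash
python3 - <<'E'
from h import *
cal=np.load("w2cal.npy",allow_pickle=True).item();im=cv2.imread("pics/w2.png")
h=cv2.cvtColor(im,cv2.COLOR_BGR2HSV)
m=cv2.inRange(im,(0,0,0),(75,75,75)); m[:,75:]=0;m[:,:18]=0;m[:75]=0;m[190:]=0
for c in sorted(cv2.findContours(m,0,2)[0],key=cv2.contourArea)[-2:]:
  W=np.array([atz("wrist",p[0],0.03,cal)[:2] for p in c.astype(float)])
  print("pad",cv2.minAreaRect((W*1000).astype(np.float32)),cv2.boundingRect(c))
s=bot.get_obs();R0=R.from_quat(s["tool_rot"])
m=cv2.inRange(h,(22,120,60),(36,255,255));m[:205]=0
c=max(cv2.findContours(m,0,2)[0],key=cv2.contourArea)
W=np.array([atz("wrist",p[0],s["ee_pos"][2]+.0125,cal) for p in c.astype(float)])
T=R0.inv().apply(W-s["ee_pos"]);print("film in tool",cv2.minAreaRect((T[:,:2]*1000).astype(np.float32)),T[:,2].mean())
E
```

```text
pad ((502.79998779296875, -39.426334381103516), (16.68794822692871, 93.52290344238281), 86.88377380371094) (60, 103, 15, 87)
pad ((502.59381103515625, 6.563934326171875), (49.79048538208008, 83.48416137695312), 86.56539916992188) (27, 94, 37, 88)
film in tool ((-0.3222789764404297, 1.4914913177490234), (61.61105728149414, 36.11269760131836), 0.0907527357339859) -0.012483536456014525
```

Both pad measurements agree to within 1.5 mm, and the size of 50 x 83.5 mm matches the description. The target is (0.503, 0.007) with a yaw of -3.4°.

```bash

python3 -m crank '{"offset":[[0.7,-3,0],[1.4,-6,0],[2.3,-10,0],[3.2,-13.5,0],[4,-17,0]],"delta_rot":[[0,0,3],[0,0,6],[0,0,10],[0,0,14],[0,0,18]],"hand":[0.3,0.3,0.3,0.3,0.3]}' 40
python3 - <<'E'
from h import *
delta([.503,.007,.08],down(-3.4))
E
```

```text
t: 3.58
ee_pos: [0.5155, -0.1061, 0.1221]
tool_rot: [1.0, 0.026, -0.001, -0.001]
ft_force: [1.0, 0.3, -1.1]
width: 0.568
off [ -0.65 -11.36   4.22] rot [-0.06  0.12  6.39]
```

```bash

python3 -m crank '{"offset":[[-0.2,-3.5,0],[-0.4,-7,0],[-0.6,-10,1],[-0.6,-11.3,2.5],[-0.6,-11.3,4]],"delta_rot":[[0,0,2],[0,0,4],[0,0,6.4],[0,0,6.4],[0,0,6.4]],"hand":[0.3,0.3,0.3,0.3,0.3]}' 40
python3 -m crank '{"offset":[[0,0,0],[0,0,0],[0,0,0],[0,0,0],[0,0,0]],"delta_rot":[[0,0,0],[0,0,0],[0,0,0],[0,0,0],[0,0,0]],"hand":[0.3,0.3,0.3,0.3,0.3]}' 40
python3 - <<'E'
from h import *
delta([.503,.007,.03],down(-3.4))
cal=bot.calibration("wrist");im=bot.get_image("wrist")[:,:,::-1].copy();cv2.imwrite("pics/w3.png",im);np.save("w3cal.npy",cal,allow_pickle=True)
cv2.imwrite("pics/w3v.png",cv2.resize(im,(800,500)))
E
```

```text
t: 4.0
ee_pos: [0.5033, 0.0073, 0.0821]
tool_rot: [1.0, -0.026, -0.001, -0.0]
ft_force: [0.4, -0.3, -1.5]
width: 0.569
t: 4.42
ee_pos: [0.5054, 0.0037, 0.0842]
tool_rot: [1.0, -0.028, 0.001, 0.0]
ft_force: [-0.4, 0.2, -1.2]
width: 0.574
off [-0.27 -0.32  5.42] rot [ 0.02 -0.1   0.16]
```

View pics/w3v.png

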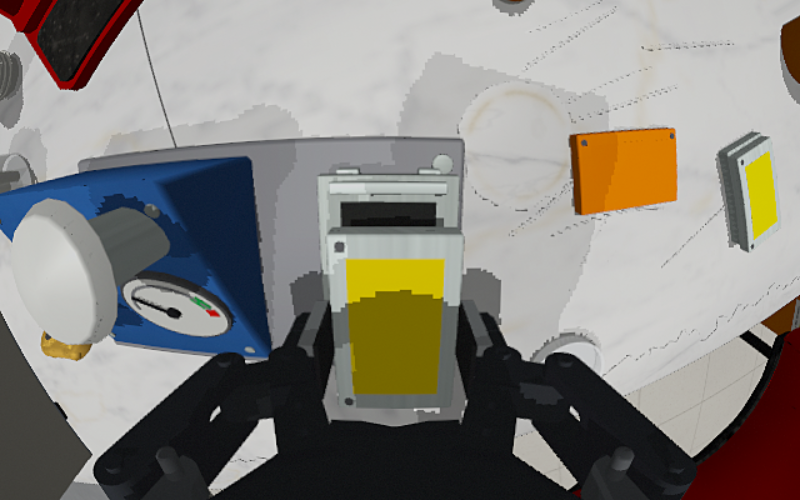

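The held plate is over the carriage. The pad's far corners show at about (342,203) and (436,203), and the lip is behind them at (388,186). I use those corners to refine the alignment.

```bash
python3 - <<'E'
from h import *
cal=np.load("w3cal.npy",allow_pickle=True).item();im=cv2.imread("pics/w3.png")
m=cv2.inRange(im,(0,0,0),(70,70,70));m[:155]=0;m[183:]=0;m[:,:262]=0;m[:,:]=m;m[:,360:]=0
c=max(cv2.findContours(m,0,2)[0],key=cv2.contourArea);x,y,w,hh=cv2.boundingRect(c);print(x,y,w,hh)
P=c[:,0].astype(float)
l=P[np.argmin(P[:,0]+3*P[:,1])];r=P[np.argmax(P[:,0]-3*P[:,1])]
A=atz("wrist",l,.031,cal);B=atz("wrist",r,.031,cal);print(l,r,A,B,np.linalg.norm(A-B))
s=bot.get_obs();print(s["ee_pos"])
d=(A-B)[:2]/np.linalg.norm((A-B)[:2]);yaw=np.degrees(np.arctan2(-d[0],d[1]));print("yaw",yaw,"centre",((A+B)/2)[:2]-.042*np.array([d[1],-d[0]]))
E
```

```text
273 162 76 19
[273. 162.] [348. 162.] [0.54529383 0.02863599 0.031     ] [ 0.54251468 -0.01948814  0.031     ] 0.0482043097716647
[0.5053154  0.00373832 0.08413586]
yaw -3.3051410932432876 centre [0.50197411 0.00699538]
```

```bash

python3 -m crank '{"offset":[[-0.2,-0.25,1],[-0.2,-0.25,2.5],[-0.2,-0.25,4],[-0.2,-0.25,4.6],[-0.2,-0.25,4.6]],"delta_rot":[[0,0,0],[0,0,0],[0,0,0],[0,0,0],[0,0,0]],"hand":[0.3,0.3,0.3,0.3,0.3]}' 40
python3 -m crank '{"offset":[[0,0,0.1],[0,0,0.2],[0,0,0.3],[0,0,0.4],[0,0,0.4]],"delta_rot":[[0,0,0],[0,0,0],[0,0,0],[0,0,0],[0,0,0]],"hand":[0.3,0.3,0.3,0.3,0.3]}' 40
python3 -m crank '{"offset":[[0,0,0.1],[0,0,0.1],[0,0,0.1]],"delta_rot":[[0,0,0],[0,0,0],[0,0,0]],"hand":[0.3,0.3,0.3]}' 40
python3 -m crank '{"offset":[[0,0,0.1],[0,0,0.1],[0,0,0.1]],"delta_rot":[[0,0,0],[0,0,0],[0,0,0]],"hand":[0.3,0.3,0.3]}' 40
```

```text
t: 4.88
ee_pos: [0.5011, 0.0072, 0.0353]
tool_rot: [1.0, -0.028, -0.002, -0.0]
ft_force: [0.3, 0.4, -0.9]
width: 0.569
t: 5.3
ee_pos: [0.503, 0.0069, 0.0336]
tool_rot: [1.0, -0.028, 0.0, 0.0]
ft_force: [0.1, -0.1, -0.7]
width: 0.576
t: 5.55
ee_pos: [0.5028, 0.0069, 0.0323]
tool_rot: [1.0, -0.028, 0.0, -0.0]
ft_force: [-0.0, -0.0, -0.8]
width: 0.569
t: 5.8
ee_pos: [0.5027, 0.0069, 0.0312]
tool_rot: [1.0, -0.028, -0.0, -0.0]
ft_force: [-0.7, -0.4, -1.7]
width: 0.571
```

```bash

python3 -m crank '{"offset":[[0,0,0.07],[0,0,0.07],[0,0,0.07]],"delta_rot":[[0,0,0],[0,0,0],[0,0,0]],"hand":[0.3,0.3,0.3]}' 40
python3 -m crank '{"offset":[[0,0,0.07],[0,0,0.07],[0,0,0.07]],"delta_rot":[[0,0,0],[0,0,0],[0,0,0]],"hand":[0.3,0.3,0.3]}' 40
```

```text
t: 6.05
ee_pos: [0.5029, 0.0069, 0.031]
tool_rot: [1.0, -0.028, -0.0, 0.0]
ft_force: [-3.5, 0.7, 5.5]
width: 0.568
t: 6.3
ee_pos: [0.5029, 0.0069, 0.031]
tool_rot: [1.0, -0.028, -0.0, 0.0]
ft_force: [-5.2, 0.3, 11.5]
width: 0.57
```

Contact was made at z=0.031 as expected, with 11 N. I ease off, release, retract straight up and look.

```bash

python3 -m crank '{"offset":[[0,0,-0.1],[0,0,-0.1],[0,0,-0.1],[0,0,-0.1],[0,0,-0.1]],"delta_rot":[[0,0,0],[0,0,0],[0,0,0],[0,0,0],[0,0,0]],"hand":[0.57,0.62,0.7,0.75,0.75]}' 20
python3 -m crank '{"offset":[[0,0,0],[0,0,-1],[0,0,-3],[0,0,-6],[0,0,-10]],"delta_rot":[[0,0,0],[0,0,0],[0,0,0],[0,0,0],[0,0,0]],"hand":[0.75,0.75,0.75,0.75,0.75]}' 20
python3 -m crank '{"offset":[[0,0,-4],[0,0,-7],[0,0,-7],[0,0,-7]],"delta_rot":[[0,0,0],[0,0,0],[0,0,0],[0,0,0]],"hand":[0.75,0.75,0.75,0.75]}' 20
python3 - <<'E'
from h import *
cal=bot.calibration("wrist");im=bot.get_image("wrist")[:,:,::-1].copy();cv2.imwrite("pics/w4.png",im);np.save("w4cal.npy",cal,allow_pickle=True)
cv2.imwrite("pics/w4v.png",cv2.resize(im,(800,500)))
t=bot.get_image("top")[:,:,::-1].copy();cv2.imwrite("pics/top4.png",t)
s=bot.get_image("side")[:,:,::-1].copy();cv2.imwrite("pics/side4.png",s)
for n,i,c in(("wrist",im,cal),("top",t,None)):
  h=cv2.cvtColor(i,cv2.COLOR_BGR2HSV);m=cv2.inRange(h,(22,120,60),(36,255,255))
  for k in sorted(cv2.findContours(m,0,2)[0],key=cv2.contourArea)[-3:]:
    W=np.array([atz(n,p[0],0.0425,c)[:2] for p in k.astype(float)])
    print(n,np.round(cv2.minAreaRect((W*1000).astype(np.float32))[0],1),cv2.minAreaRect((W*1000).astype(np.float32))[1:],k[:,0].mean(0))
E
```

```text
t: 6.72
ee_pos: [0.5028, 0.0069, 0.0307]
tool_rot: [1.0, -0.028, 0.0, 0.0]
ft_force: [0.1, -0.0, 0.2]
width: 0.748
t: 7.13
ee_pos: [0.5007, 0.0073, 0.1302]
tool_rot: [1.0, -0.028, -0.003, -0.001]
ft_force: [1.1, 0.4, -0.5]
width: 0.748
t: 7.47
ee_pos: [0.5042, 0.0067, 0.2039]
tool_rot: [1.0, -0.028, 0.003, 0.001]
ft_force: [0.2, 0.3, -0.7]
width: 0.75
wrist [ 355.5 -563.4] ((84.36447143554688, 10.919181823730469), 57.6689338684082) [632.54166667 246.83333333]
wrist [ 544.5 -264.6] ((57.615901947021484, 33.29803466796875), 23.87423324584961) [539.53424658 134.68493151]
wrist [503.    6.8] ((35.3026237487793, 60.90959930419922), 86.36670684814453) [315.5   179.375]
top [ 937.9 -246.6] ((6.375308990478516, 5.817924976348877), 1.084665060043335) [374.  62.]
top [499.7  -1.2] ((23.314067840576172, 56.93022918701172), 75.2358169555664) [279.20833333 207.20833333]
top [ 539.5 -279.4] ((57.19338607788086, 32.536048889160156), 24.150043487548828) [383.53333333 197.33333333]
```

View pics/w4v.png

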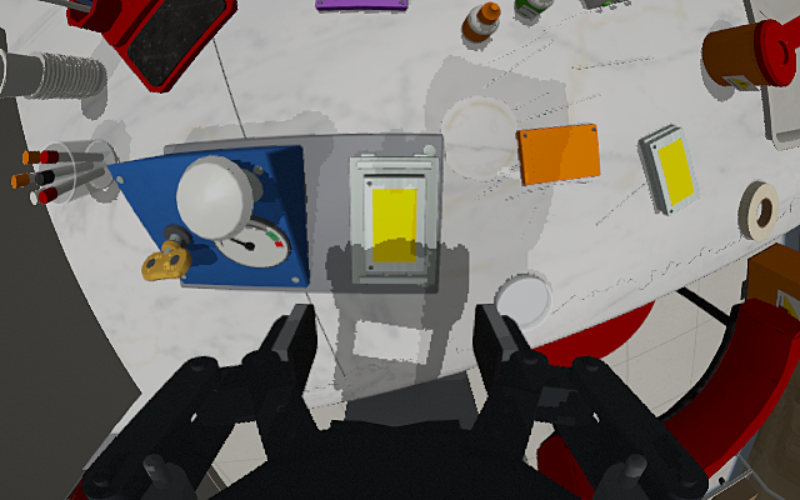

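The plate lies square on the black pad at (395,225), centred at (503.0,6.8) mm against a pad centre of (502.5,7). The lips are clear and the stack is unchanged. Now I locate the key at (165,258) and the gauge pivot at (250,245).

```bash
python3 - <<'E'
from h import *
cal=np.load("w4cal.npy",allow_pickle=True).item()
def tri(a,b):
    (o1,d1),(o2,d2)=a,b; d1=d1/np.linalg.norm(d1);d2=d2/np.linalg.norm(d2)
    A=np.stack([d1,-d2],1);t=np.linalg.lstsq(A,o2-o1,rcond=None)[0];p,q=o1+t[0]*d1,o2+t[1]*d2
    return (p+q)/2,np.linalg.norm(p-q)
for n,wp,tp in(("gauge",(200,196),(233.4,204.6)),("key",(133,208),(205.6,202.6))):
    print(n,tri(ray("wrist",wp,cal),ray("top",tp)))
y=np.radians(-3.4);Rs=np.array([[np.cos(y),-np.sin(y),0],[np.sin(y),np.cos(y),0],[0,0,1]])
S=np.array([.511,.139,0])
th=np.radians(35.25)
for xs in(0,.01,-.01):
  f=np.array([xs,0,.062+xs*np.tan(th)])
  g=S+Rs@(f+[0,-.033,0]); k=S+Rs@(f+[0,.034,0]+.033*np.array([-np.sin(th),0,np.cos(th)]))
  print(xs,"gauge",g.round(4),proj("wrist",g,cal).round(1),proj("top",g).round(1),"key",k.round(4),proj("wrist",k,cal).round(1),proj("top",k).round(1))
t=cv2.imread("pics/top4.png")
w=cv2.imread("pics/w4.png")
o=np.zeros((480,800,3),np.uint8);o[:,:400]=cv2.resize(w[170:250,100:167],(400,480),interpolation=2);o[:,400:]=cv2.resize(t[180:228,190:230],(400,480),interpolation=2)
cv2.imwrite("pics/c5.png",o)
E
```

```text
gauge (array([0.49862283, 0.12419651, 0.05971149]), np.float64(0.00026629530881117184))
key (array([0.49705324, 0.19265712, 0.08418642]), np.float64(0.00014826259995018922))
0 gauge [0.509  0.1061 0.062 ] [214.2 185.6] [240.3 200.9] key [0.494  0.1741 0.0889] [146.  211.8] [212.1 203.7]
0.01 gauge [0.519  0.1055 0.0691] [211.1 177.4] [240.4 196.8] key [0.504  0.1735 0.096 ] [141.  204.4] [212.  199.5]
-0.01 gauge [0.4991 0.1067 0.0549] [217.2 193.3] [240.3 205. ] key [0.484  0.1747 0.0819] [150.9 218.8] [212.2 207.9]
```

View pics/c5.png

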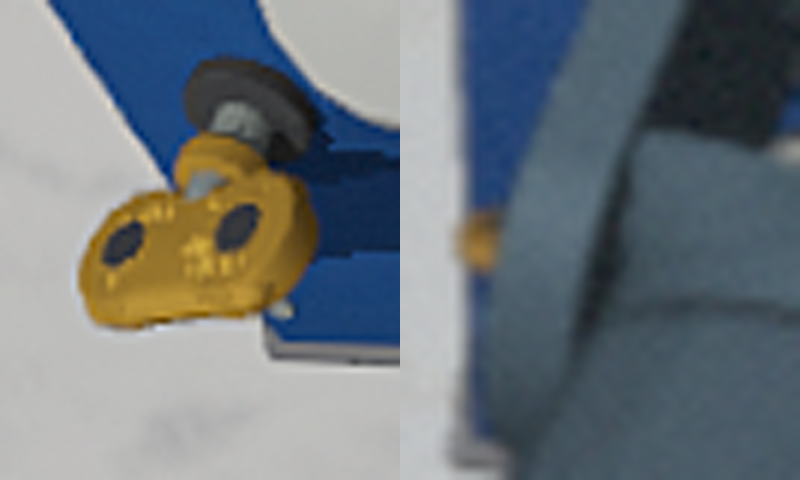

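```bash

python3 -m crank '{"offset":[[-2,-1,-1],[-4,-2.5,-2],[-5.5,-4,-3],[-6.5,-6,-4],[-6.7,-8,-4]],"delta_rot":[[0,0,-7],[0,0,-14],[0,0,-21],[0,0,-28],[0,0,-35]],"hand":[0.75,0.75,0.75,0.75,0.75]}'
python3 -m crank '{"offset":[[0,0,0],[0,0,0],[0,0,0],[0,0,0],[0,0,0]],"delta_rot":[[0,0,-7],[0,0,-14],[0,0,-21],[0,0,-28],[0,0,-35]],"hand":[0.75,0.75,0.75,0.75,0.75]}'
python3 -m crank '{"offset":[[0,0,0],[0,0,0],[0,0,0],[0,0,0],[0,0,0]],"delta_rot":[[0,0,-7],[0,0,-14],[0,0,-20],[0,0,-20],[0,0,-20]],"hand":[0.75,0.75,0.75,0.75,0.75]}'
cat >> h.py <<'E'
TH=np.radians(35.25);YAW=-3.4
Rs=R.from_euler("z",YAW,degrees=True).as_matrix()
AX=Rs@[-np.sin(TH),0,np.cos(TH)]
def tilt(spin):
    "tool on key axis; spin=0: tool x along sampler +y; spin deg about tool z"
    z=-AX;x=Rs@[0,1,0];return np.stack([x,np.cross(z,x),z],1)@R.from_euler("z",spin,degrees=True).as_matrix()
E
python3 - <<'E'
from h import *
delta(np.array([.490,.192,.087])+.09*AX,tilt(0)); print(bot.get_obs()["q"].round(2))
E
```

```text
t: 8.03
ee_pos: [0.4393, 0.0912, 0.2411]
tool_rot: [0.961, 0.277, -0.0, -0.0]
ft_force: [0.6, -0.6, 1.1]
width: 0.75
t: 8.45
ee_pos: [0.4393, 0.0907, 0.2389]
tool_rot: [0.833, 0.553, -0.002, -0.001]
ft_force: [0.4, 0.5, -0.4]
width: 0.753
t: 8.87
ee_pos: [0.4396, 0.0905, 0.2394]
tool_rot: [0.727, 0.686, -0.001, -0.001]
ft_force: [0.4, -0.1, -0.1]
width: 0.749
off [10.43 -0.74  7.89] rot [-3.542e+01 -1.000e-02  5.000e-02]
[-0.05 -0.26  2.04 -0.    1.36  0.01]
```

```bash

python3 -m crank '{"offset":[[3.5,0,0],[7,0,0],[10.4,-0.7,1],[10.4,-0.7,3],[10.4,-0.7,5]],"delta_rot":[[-7,0,0],[-14,0,0],[-21,0,0],[-28,0,0],[-35.2,0,0]],"hand":[0.75,0.75,0.75,0.75,0.75]}'
python3 - <<'E'
from h import *
delta(np.array([.490,.192,.087])+.09*AX,tilt(0)); print(bot.get_obs()["q"].round(2))
cal=bot.calibration("wrist");im=bot.get_image("wrist")[:,:,::-1].copy();cv2.imwrite("pics/w6.png",im);np.save("w6cal.npy",cal,allow_pickle=True)
cv2.imwrite("pics/w6v.png",cv2.resize(im,(800,500)))
E
```

```text
t: 9.28
ee_pos: [0.4392, 0.197, 0.1919]
tool_rot: [0.691, 0.655, 0.212, 0.221]
ft_force: [1.2, -0.3, -0.1]
width: 0.748
off [-0.21 -1.9   2.49] rot [ 0.39 -0.39  0.18]
[ 0.29 -0.43  2.35 -0.32  0.65  0.54]
```

View pics/w6v.png

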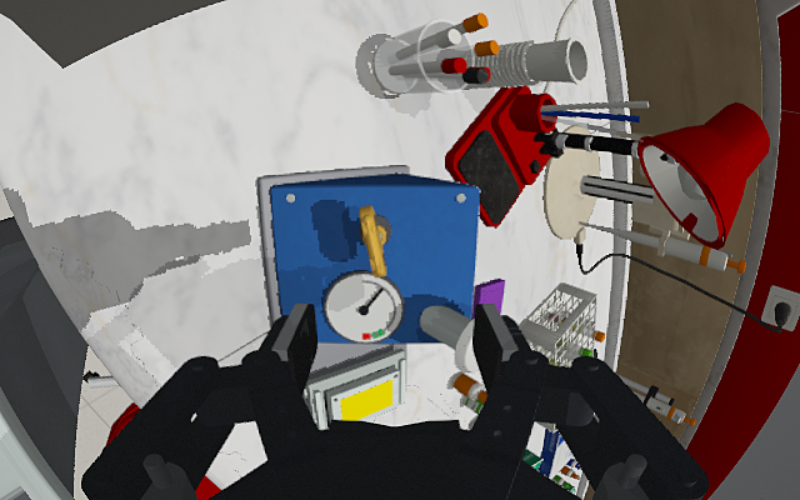

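The wrist shows the sloped face square on. The key wing runs from (366,208) to (380,272), nearly along the sampler's y. The gauge pivot is at (362,311), with the green/red bands at (372,335), and the housing corners are at (273,187) and (479,187). I fit the sampler pose and the key from these.

```bash
cat > fit.py <<'E'
from h import *
from scipy.optimize import least_squares, minimize
def hull(S,yaw,xs,ang,cal,shape=(400,640)):
    Rz=R.from_euler("z",yaw).as_matrix();a=Rz@[-np.sin(TH),0,np.cos(TH)];u=Rz@[np.cos(TH),0,np.sin(TH)];v=Rz@[0,1,0]
    c=np.array([S[0],S[1],0])+Rz@[xs,.034,.062+xs*np.tan(TH)]
    wx=np.cos(ang)*v+np.sin(ang)*u; wy=np.cross(a,wx)
    P=[proj("wrist",c+sx*.022*wx+sy*.0045*wy+o*a,cal) for sx in(-1,1) for sy in(-1,1) for o in(.020,.046)]
    m=np.zeros(shape,np.uint8);cv2.fillConvexPoly(m,cv2.convexHull((np.array(P)*16).astype(np.int32)),255,shift=4);return m,c+.033*a
def brass(im): 
    h=cv2.cvtColor(im,cv2.COLOR_BGR2HSV);return cv2.inRange(h,(12,100,50),(27,255,255))
E
python3 - <<'E'
from fit import *
cal=np.load("w6cal.npy",allow_pickle=True).item();im=cv2.imread("pics/w6.png")
pts=[((-.0665,.07),(273,187)),((.0665,.07),(479,187))]
def res(p):
    Rz=R.from_euler("z",p[2]).as_matrix();S=np.array([p[0],p[1],0]);o=[]
    for (x,y),uv in pts: o+=list(proj("wrist",S+Rz@[x,y,.062+x*np.tan(TH)],cal)-np.array(uv)/1.25)
    o+=list(proj("wrist",S+Rz@[p[3],-.033,.062+p[3]*np.tan(TH)],cal)-np.array((362,311))/1.25)
    return o+[(p[2]+.059)*200]
r=least_squares(res,[.503,.158,-.059,0]);p=r.x;print("S",p.round(4),"res",r.fun.round(1))
m=brass(im);m[:150]=0;m[225:]=0;m[:,:280]=0;m[:,320:]=0;print("mask",(m>0).sum())
best=[]
for xs in np.arange(-.02,.0301,.002):
  for a in np.radians(np.arange(-40,41,4)):
    g,c=hull(p[:2],p[2],xs,a,cal);i=((g>0)&(m>0)).sum()/((g>0)|(m>0)).sum();best.append((i,xs,np.degrees(a),c))
best.sort(key=lambda b:-b[0])
for b in best[:5]:print(b)
g,c=hull(p[:2],p[2],best[0][1],np.radians(best[0][2]),cal)
o=im.copy();cs=cv2.findContours(g,0,2)[0];cv2.drawContours(o,cs,-1,(0,255,0),1)
m2=cv2.cvtColor(m,8);z=np.hstack([o[130:280,200:390],m2[130:280,200:390]])
cv2.imwrite("pics/c7.png",cv2.resize(z,None,fx=2.1,fy=2.1,interpolation=0))
E
```

```text
S [ 0.5112  0.1553 -0.0602 -0.0099] res [-1.3  0.8  1.6  0.3  0.  -1.2 -0.2]
mask 734
(np.float64(0.7208008898776418), np.float64(-1.734723475976807e-17), np.float64(-12.000000000000002), array([0.49420355, 0.19033619, 0.08894917]))
(np.float64(0.7165532879818595), np.float64(-1.734723475976807e-17), np.float64(-8.0), array([0.49420355, 0.19033619, 0.08894917]))
(np.float64(0.6858974358974359), np.float64(-1.734723475976807e-17), np.float64(-16.0), array([0.49420355, 0.19033619, 0.08894917]))
(np.float64(0.6442731277533039), np.float64(-1.734723475976807e-17), np.float64(-4.0), array([0.49420355, 0.19033619, 0.08894917]))
(np.float64(0.6364572605561277), np.float64(-1.734723475976807e-17), np.float64(-20.0), array([0.49420355, 0.19033619, 0.08894917]))
```

View pics/c7.png

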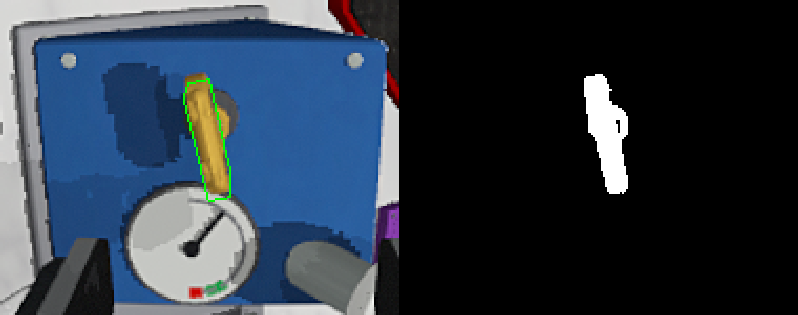

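The fit matches the key well: key_grip ≈ (0.494,0.191,0.089), with the wing at spin -10° from tool x. I rectify the dial to read the pointer and compute the move.

```bash
cat >> fit.py <<'E'
def dial(name,cal,S=(.5112,.1553)):
    "rectified dial; 200x200 px, 0.4mm/px, right=up-slope, up=sampler +y ; returns image"
    im=cv2.imread(name);c=np.array([S[0],S[1],0])+Rs@[-.0099,-.033,.062-.0099*np.tan(TH)]
    u=Rs@[np.cos(TH),0,np.sin(TH)];v=Rs@[0,1,0];n=200
    M=np.array([[proj("wrist",c+(j-100)*.0004*u-(i-100)*.0004*v,cal) for j in range(n)] for i in range(n)],np.float32)
    return cv2.remap(im,M[...,0],M[...,1],cv2.INTER_LINEAR)
def read(d):
    h=cv2.cvtColor(d,cv2.COLOR_BGR2HSV);yy,xx=np.mgrid[:200,:200]
    g=cv2.inRange(h,(45,80,60),(90,255,255))>0;rd=cv2.inRange(h,(0,150,80),(8,255,255))>0
    dk=(h[...,2]<60)
    q=np.hypot(xx-100,yy-100);out={}
    for n,m,lo,hi in(("green",g,40,85),("red",rd,40,85),("black",dk,14,60)):
        m=m&(q>lo)&(q<hi);a=np.degrees(np.arctan2(yy-100,xx-100))[m];out[n]=(m.sum(),np.percentile(a,[5,50,95]).round(1) if m.any() else None)
    return out
E
python3 - <<'E'
from fit import *
cal=np.load("w6cal.npy",allow_pickle=True).item();d=dial("pics/w6.png",cal);cv2.imwrite("pics/dial6.png",cv2.resize(d,(500,500)));print(read(d))
K=np.array([.494,.1912,.089])
delta(K+.05*AX,tilt(-10));delta(K-.016*AX,tilt(-10))
E
```

```text
{'green': (np.int64(303), array([51.2, 59.9, 70.7])), 'red': (np.int64(194), array([79. , 85.1, 90.8])), 'black': (np.int64(182), array([-50.8, -47.8, -39.8]))}
off [0.06 0.25 5.93] rot [-0.64 -0.1  -9.59]
off [ 0.06  0.33 12.53] rot [-0.64 -0.1  -9.59]
```

View pics/dial6.png

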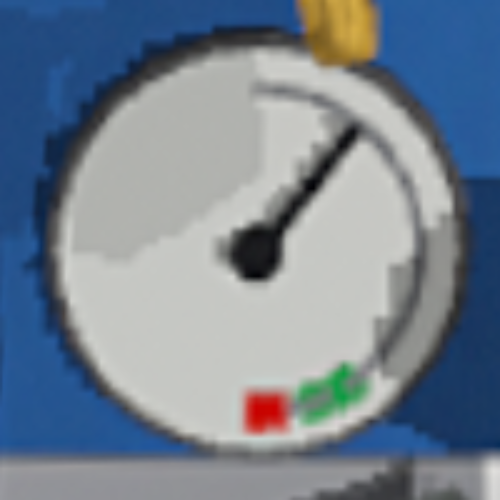

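The dial reads about 39° from its start mark, so the key is at about 1.37 rad. The wing angle gives 1.40. Getting to 5.4 needs about 229°, which I split into two grips of about 115°.

```bash

python3 -m crank '{"offset":[[0,0.1,2],[0,0.2,4],[0,0.3,6],[0,0.3,6],[0,0.3,6]],"delta_rot":[[0,0,-5],[0,0,-9.6],[0,0,-9.6],[0,0,-9.6],[0,0,-9.6]],"hand":[0.5,0.5,0.5,0.5,0.5]}' 30
python3 - <<'E'
from h import *
K=np.array([.494,.1912,.089]);delta(K-.016*AX,tilt(-10));print(bot.get_obs()["q"].round(2))
E
```

```text
t: 9.75
ee_pos: [0.4761, 0.192, 0.1428]
tool_rot: [0.637, 0.71, 0.187, 0.235]
ft_force: [-0.4, 0.1, -0.4]
width: 0.497
off [ 0.29 -1.58  7.04] rot [-0.32 -0.06 -0.35]
[ 0.25 -0.23  2.3  -0.36  0.51  0.41]
```

```bash

python3 -m crank '{"offset":[[0,0,0],[0,0,0],[0,0,0]],"delta_rot":[[0,0,0],[0,0,0],[0,0,0]],"hand":[0.5,0.5,0.5]}' 30
python3 - <<'E'
from fit import *
K=np.array([.494,.1912,.089]);delta(K-.016*AX,tilt(-10));print(bot.get_obs()["q"].round(2))
cal=bot.calibration("wrist");im=bot.get_image("wrist")[:,:,::-1].copy();cv2.imwrite("pics/w8.png",im);np.save("w8cal.npy",cal,allow_pickle=True)
s=bot.get_obs();delta(K-.016*AX,tilt(-10))
m=brass(im);m[:120]=0;m[300:]=0;m[:,:240]=0;m[:,400:]=0;b=cv2.boundingRect(max(cv2.findContours(m,0,2)[0],key=cv2.contourArea));print("brass",b)
pp=[proj("wrist",K+a*.022*(tilt(-10)[:,0])+o*AX,cal).round() for a in(-1,1) for o in(-.013,.013)];print(pp)
E
```

```text
t: 10.0
ee_pos: [0.4764, 0.1929, 0.1449]
tool_rot: [0.635, 0.71, 0.189, 0.236]
ft_force: [0.1, -0.0, 0.6]
width: 0.503
off [ 0.22 -1.77  7.18] rot [ 0.03 -0.14 -0.26]
[ 0.25 -0.24  2.31 -0.36  0.51  0.41]
off [ 0.22 -1.76  7.18] rot [ 0.03 -0.15 -0.26]
brass (280, 174, 25, 73)
[array([293., 234.]), array([290., 250.]), array([291., 177.]), array([288., 187.])]
```

```bash

python3 -m crank '{"offset":[[0.1,-0.6,0],[0.2,-1.2,0],[0.2,-1.75,0],[0.2,-1.75,0],[0.2,-1.75,0]],"delta_rot":[[0,0,0],[0,0,0],[0,0,0],[0,0,0],[0,0,0]],"hand":[0.5,0.5,0.5,0.5,0.5]}' 30
python3 - <<'E'
from h import *
K=np.array([.494,.1912,.089]);delta(K-.016*AX,tilt(-10));print(bot.get_obs()["q"].round(2))
E
```

```text
t: 10.47
ee_pos: [0.461, 0.1926, 0.1329]
tool_rot: [0.635, 0.711, 0.188, 0.236]
ft_force: [-0.3, -0.5, -0.1]
width: 0.503
off [0.01 0.19 7.09] rot [-0.11 -0.14 -0.2 ]
[ 0.26 -0.25  2.34 -0.39  0.5   0.44]
```

```bash

python3 -m crank '{"offset":[[0,0.05,0.8],[0,0.1,1.6],[0,0.1,2.2],[0,0.1,2.2],[0,0.1,2.2]],"delta_rot":[[0,0,0],[0,0,0],[0,0,0],[0,0,0],[0,0,0]],"hand":[0.5,0.5,0.5,0.5,0.5]}' 30
python3 - <<'E'
from fit import *
K=np.array([.494,.1912,.089]);delta(K-.016*AX,tilt(-10))
cal=bot.calibration("wrist");im=bot.get_image("wrist")[:,:,::-1].copy();cv2.imwrite("pics/w9.png",im)
delta(K-.016*AX,tilt(-10))
m=brass(im);m[:120]=0;m[320:]=0;m[:,:240]=0;m[:,400:]=0;b=cv2.boundingRect(max(cv2.findContours(m,0,2)[0],key=cv2.contourArea));print("brass",b)
print([proj("wrist",K+a*.022*(tilt(-10)[:,0])+o*AX,cal).round() for a in(-1,1) for o in(-.013,.013)])
cv2.imwrite("pics/w9v.png",cv2.resize(im[120:340,180:480],None,fx=2.5,fy=2.5))
E
```

```text
t: 10.88
ee_pos: [0.4751, 0.1919, 0.1157]
tool_rot: [0.635, 0.711, 0.188, 0.236]
ft_force: [0.6, 0.9, -0.4]
width: 0.498
off [0.03 0.02 4.87] rot [-0.12 -0.12 -0.23]
off [ 0.03 -0.01  4.9 ] rot [-0.08 -0.13 -0.23]
brass (303, 186, 28, 80)
[array([317., 251.]), array([317., 271.]), array([316., 188.]), array([316., 201.])]
```

I'm out of views, but the numbers agree: the wing's predicted column is 316 and the measured centre is 317. I go in and grip.

```bash

python3 -m crank '{"offset":[[0,0,1],[0,0,2],[0,0,3],[0,0,4],[0,0,4.8]],"delta_rot":[[0,0,0],[0,0,0],[0,0,0],[0,0,0],[0,0,0]],"hand":[0.5,0.5,0.5,0.5,0.5]}' 30
python3 -m crank '{"offset":[[0,0,0],[0,0,0],[0,0,0],[0,0,0],[0,0,0]],"delta_rot":[[0,0,0],[0,0,0],[0,0,0],[0,0,0],[0,0,0]],"hand":[0.5,0.0,0.0,0.0,0.0]}' 40
python3 -m crank '{"offset":[[0,0,0],[0,0,0],[0,0,0]],"delta_rot":[[0,0,0],[0,0,0],[0,0,0]],"hand":[0,0,0]}' 40
python3 - <<'E'
from h import *
K=np.array([.494,.1912,.089]);delta(K-.016*AX,tilt(-10));s=bot.get_obs();print(s["q"].round(2),s["torque"].round(2))
E
```

```text
t: 11.35
ee_pos: [0.5031, 0.1905, 0.0767]
tool_rot: [0.635, 0.711, 0.189, 0.236]
ft_force: [-0.7, 0.6, -0.5]
width: 0.501
t: 11.77
ee_pos: [0.5022, 0.1907, 0.0782]
tool_rot: [0.635, 0.711, 0.188, 0.236]
ft_force: [-32.2, 3.6, 35.6]
width: 0.099
t: 12.02
ee_pos: [0.502, 0.1915, 0.0784]
tool_rot: [0.635, 0.711, 0.189, 0.236]
ft_force: [-24.7, 2.8, 25.2]
width: 0.099
off [-0.08 -0.05  0.28] rot [ 0.01 -0.19 -0.21]
[ 0.23 -0.03  2.27 -0.51  0.34  0.55] [0.5  1.48 0.22]
```

```bash

python3 -m crank '{"offset":[[0,0,-0.1],[0,0,-0.2],[0,0,-0.2]],"delta_rot":[[0,0,0],[0,0,0],[0,0,0]],"hand":[0,0,0]}' 40
python3 -m crank '{"offset":[[0,0,-0.1],[0,0,-0.1],[0,0,-0.1]],"delta_rot":[[0,0,0],[0,0,0],[0,0,0]],"hand":[0,0,0]}' 40
```

```text
t: 12.27
ee_pos: [0.5016, 0.1913, 0.0787]
tool_rot: [0.635, 0.711, 0.19, 0.236]
ft_force: [1.9, 5.6, -4.2]
width: 0.096
t: 12.52
ee_pos: [0.5014, 0.191, 0.079]
tool_rot: [0.635, 0.711, 0.19, 0.236]
ft_force: [14.1, 6.0, -16.2]
width: 0.099
```

```bash

python3 -m crank '{"offset":[[0,0,0.1],[0,0,0.1],[0,0,0.1],[0,0,0.1]],"delta_rot":[[0,0,2],[0,0,5],[0,0,9],[0,0,13]],"hand":[0,0,0,0]}' 40
python3 -m crank '{"offset":[[0,0,0],[0,0,0],[0,0,0],[0,0,0],[0,0,0]],"delta_rot":[[0,0,4],[0,0,9],[0,0,14],[0,0,18],[0,0,22]],"hand":[0,0,0,0,0]}' 40
python3 - <<'E'
from h import *
K=np.array([.494,.1912,.089]);delta(K-.016*AX,tilt(25));s=bot.get_obs();print(s["q"].round(2),s["torque"].round(2))
E
```

```text
t: 12.85
ee_pos: [0.5014, 0.191, 0.0788]
tool_rot: [0.712, 0.633, 0.215, 0.213]
ft_force: [-1.8, 3.4, -0.4]
width: 0.099
t: 13.27
ee_pos: [0.5012, 0.1911, 0.0786]
tool_rot: [0.82, 0.486, 0.251, 0.168]
ft_force: [-3.5, 4.9, 1.0]
width: 0.095
off [-0.03  0.02  0.34] rot [-0.14 -0.14 -0.39]
[ 0.23 -0.03  2.27 -0.5   0.34  1.16] [0.45 0.71 0.36]
```

```bash

for i in 1; do :; done
python3 -m crank '{"offset":[[0,0,0],[0,0,0],[0,0,0],[0,0,0],[0,0,0]],"delta_rot":[[0,0,5],[0,0,10],[0,0,16],[0,0,21],[0,0,26]],"hand":[0,0,0,0,0]}' 40
python3 -m crank '{"offset":[[0,0,0],[0,0,0],[0,0,0],[0,0,0],[0,0,0]],"delta_rot":[[0,0,5],[0,0,10],[0,0,16],[0,0,21],[0,0,26]],"hand":[0,0,0,0,0]}' 40
python3 -m crank '{"offset":[[0,0,0],[0,0,0],[0,0,0],[0,0,0],[0,0,0]],"delta_rot":[[0,0,5],[0,0,10],[0,0,16],[0,0,21],[0,0,26]],"hand":[0,0,0,0,0]}' 40
python3 -m crank '{"offset":[[0,0,0],[0,0,0]],"delta_rot":[[0,0,0],[0,0,0]],"hand":[0,0]}' 40
python3 - <<'E'
from h import *
K=np.array([.494,.1912,.089]);delta(K-.016*AX,tilt(103));s=bot.get_obs();print(s["q"].round(2),s["torque"].round(2))
E
```

```text
t: 13.68
ee_pos: [0.501, 0.1913, 0.0785]
tool_rot: [0.909, 0.289, 0.283, 0.107]
ft_force: [-3.5, 6.1, 0.6]
width: 0.099
t: 14.1
ee_pos: [0.5009, 0.1916, 0.0784]
tool_rot: [0.95, 0.077, 0.299, 0.04]
ft_force: [-3.8, 8.4, 0.1]
width: 0.095
t: 14.52
ee_pos: [0.5008, 0.1919, 0.0783]
tool_rot: [0.943, -0.139, 0.301, -0.029]
ft_force: [-2.7, 10.6, -1.5]
width: 0.093
t: 14.68
ee_pos: [0.5008, 0.1919, 0.0783]
tool_rot: [0.943, -0.137, 0.301, -0.028]
ft_force: [-3.4, 10.8, -0.9]
width: 0.095
off [0.09 0.1  0.34] rot [-0.26  0.13 -0.26]
[ 0.23 -0.03  2.27 -0.5   0.34  2.52] [1.25 1.01 0.81]
```

```bash

python3 -m crank '{"offset":[[0,0,0],[0,0,0],[0,0,0],[0,0,-2],[0,0,-4.5]],"delta_rot":[[0,0,0],[0,0,0],[0,0,0],[0,0,0],[0,0,0]],"hand":[0.5,0.5,0.5,0.5,0.5]}' 30
python3 -m crank '{"offset":[[0,0,-0.3],[0,0,-0.3],[0,0,-0.3],[0,0,-0.3],[0,0,-0.3]],"delta_rot":[[0,0,-7],[0,0,-14],[0,0,-21],[0,0,-28],[0,0,-35]],"hand":[0.5,0.5,0.5,0.5,0.5]}' 30
python3 -m crank '{"offset":[[0,0,0],[0,0,0],[0,0,0],[0,0,0],[0,0,0]],"delta_rot":[[0,0,-7],[0,0,-14],[0,0,-21],[0,0,-28],[0,0,-35]],"hand":[0.5,0.5,0.5,0.5,0.5]}' 30
python3 -m crank '{"offset":[[0,0,0],[0,0,0],[0,0,0],[0,0,0],[0,0,0]],"delta_rot":[[0,0,-7],[0,0,-14],[0,0,-21],[0,0,-28],[0,0,-35]],"hand":[0.5,0.5,0.5,0.5,0.5]}' 30
python3 -m crank '{"offset":[[0,0,0],[0,0,0],[0,0,0],[0,0,0],[0,0,0]],"delta_rot":[[0,0,-7],[0,0,-14],[0,0,-21],[0,0,-28],[0,0,-35]],"hand":[0.5,0.5,0.5,0.5,0.5]}' 30
python3 -m crank '{"offset":[[0,0,0],[0,0,0],[0,0,0],[0,0,0],[0,0,0]],"delta_rot":[[0,0,-7],[0,0,-14],[0,0,-21],[0,0,-28],[0,0,-35]],"hand":[0.5,0.5,0.5,0.5,0.5]}' 30
python3 -m crank '{"offset":[[0,0,0],[0,0,0],[0,0,0]],"delta_rot":[[0,0,-5],[0,0,-5],[0,0,-5]],"hand":[0.5,0.5,0.5]}' 30
python3 - <<'E'
from fit import *
K=np.array([.494,.1925,.089]);delta(K-.012*AX,tilt(-77));s=bot.get_obs();print(s["q"].round(2))
cal=bot.calibration("wrist");im=bot.get_image("wrist")[:,:,::-1].copy();cv2.imwrite("pics/w10.png",im);np.save("w10cal.npy",cal,allow_pickle=True)
m=brass(im);m[:120]=0;m[320:]=0;m[:,:220]=0;m[:,410:]=0;c=max(cv2.findContours(m,0,2)[0],key=cv2.contourArea);print("brass",cv2.boundingRect(c),cv2.minAreaRect(c))
print([proj("wrist",K+a*.022*(tilt(-77)[:,0])+o*AX,cal).round() for a in(-1,1) for o in(-.013,.013)])
print(read(dial("pics/w10.png",cal)))
E
```

```text
t: 15.1
ee_pos: [0.4749, 0.1912, 0.114]
tool_rot: [0.944, -0.138, 0.299, -0.026]
ft_force: [-0.3, 0.5, 1.3]
width: 0.5
t: 15.52
ee_pos: [0.4742, 0.1918, 0.1181]
tool_rot: [0.94, 0.155, 0.295, 0.066]
ft_force: [-0.3, -0.2, -0.1]
width: 0.501
t: 15.93
ee_pos: [0.4742, 0.1918, 0.118]
tool_rot: [0.85, 0.431, 0.262, 0.152]
ft_force: [0.1, 0.3, -0.5]
width: 0.499
t: 16.35
ee_pos: [0.4742, 0.1918, 0.118]
tool_rot: [0.681, 0.667, 0.204, 0.223]
ft_force: [0.2, -0.4, -0.1]
width: 0.498
t: 16.77
ee_pos: [0.4742, 0.1918, 0.118]
tool_rot: [0.449, 0.841, 0.127, 0.274]
ft_force: [0.6, -0.1, -0.0]
width: 0.503
t: 17.18
ee_pos: [0.4742, 0.1918, 0.1179]
tool_rot: [0.176, 0.937, 0.039, 0.3]
ft_force: [0.0, 0.7, -0.7]
width: 0.502
t: 17.43
ee_pos: [0.4741, 0.1919, 0.1179]
tool_rot: [0.139, 0.943, 0.027, 0.301]
ft_force: [0.4, -0.5, -0.1]
width: 0.499
off [0.08 0.16 4.7 ] rot [ 0.09 -0.09 -0.38]
[ 0.25 -0.19  2.32 -0.41  0.45 -0.71]
brass (305, 187, 27, 78) ((318.0, 225.5), (77.0, 26.0), 90.0)
[array([319., 249.]), array([319., 269.]), array([318., 187.]), array([319., 200.])]
{'green': (np.int64(300), array([48.4, 57.1, 67.7])), 'red': (np.int64(222), array([75.5, 81.9, 88.2])), 'black': (np.int64(260), array([ 0. ,  5.4, 18.5]))}
```

The brass is aligned, and the dial reads about 3.4 rad, as expected. I regrip and turn about 115°.

```bash

python3 -m crank '{"offset":[[0.05,0.1,1.2],[0.05,0.1,2.5],[0.05,0.1,3.8],[0.05,0.1,4.5],[0.05,0.1,4.5]],"delta_rot":[[0,0,0],[0,0,0],[0,0,0],[0,0,0],[0,0,0]],"hand":[0.5,0.5,0.5,0.5,0.5]}' 30
python3 -m crank '{"offset":[[0,0,0],[0,0,0],[0,0,0],[0,0,0],[0,0,0]],"delta_rot":[[0,0,0],[0,0,0],[0,0,0],[0,0,0],[0,0,0]],"hand":[0,0,0,0,0]}' 40
python3 -m crank '{"offset":[[0,0,-0.1],[0,0,-0.1],[0,0,-0.1]],"delta_rot":[[0,0,0],[0,0,0],[0,0,0]],"hand":[0,0,0]}' 40
```

```text
t: 17.9
ee_pos: [0.4995, 0.1913, 0.0794]
tool_rot: [0.138, 0.944, 0.026, 0.3]
ft_force: [0.4, -0.1, -0.5]
width: 0.498
t: 18.32
ee_pos: [0.4999, 0.192, 0.0815]
tool_rot: [0.137, 0.943, 0.027, 0.301]
ft_force: [-3.8, 1.6, 4.4]
width: 0.091
t: 18.57
ee_pos: [0.4997, 0.1919, 0.0816]
tool_rot: [0.137, 0.943, 0.028, 0.301]
ft_force: [10.1, 2.6, -10.2]
width: 0.097
```

```bash

python3 -m crank '{"offset":[[0,0,0.1],[0,0,0.1],[0,0,0.1],[0,0,0.1],[0,0,0.1]],"delta_rot":[[0,0,3],[0,0,8],[0,0,13],[0,0,18],[0,0,23]],"hand":[0,0,0,0,0]}' 40
python3 -m crank '{"offset":[[0,0,0],[0,0,0],[0,0,0],[0,0,0],[0,0,0]],"delta_rot":[[0,0,5],[0,0,10],[0,0,15],[0,0,20],[0,0,25]],"hand":[0,0,0,0,0]}' 40
python3 -m crank '{"offset":[[0,0,0],[0,0,0],[0,0,0],[0,0,0],[0,0,0]],"delta_rot":[[0,0,5],[0,0,10],[0,0,15],[0,0,20],[0,0,25]],"hand":[0,0,0,0,0]}' 40
python3 -m crank '{"offset":[[0,0,0],[0,0,0],[0,0,0],[0,0,0],[0,0,0]],"delta_rot":[[0,0,5],[0,0,10],[0,0,14],[0,0,17],[0,0,20]],"hand":[0,0,0,0,0]}' 40
python3 -m crank '{"offset":[[0,0,0],[0,0,0]],"delta_rot":[[0,0,0],[0,0,0]],"hand":[0,0]}' 40
python3 - <<'E'
from fit import *
K=np.array([.494,.1925,.089]);delta(K-.012*AX,tilt(16));s=bot.get_obs();print(s["q"].round(2))
cal=bot.calibration("wrist");im=bot.get_image("wrist")[:,:,::-1].copy();cv2.imwrite("pics/w11.png",im)
print(read(dial("pics/w11.png",cal)))
E
```

```text
t: 18.98
ee_pos: [0.4998, 0.1919, 0.0814]
tool_rot: [0.324, 0.896, 0.087, 0.29]
ft_force: [-5.7, 1.2, 6.6]
width: 0.099
t: 19.4
ee_pos: [0.4997, 0.1918, 0.0814]
tool_rot: [0.511, 0.805, 0.148, 0.264]
ft_force: [-6.1, 1.1, 7.0]
width: 0.092
t: 19.82
ee_pos: [0.4997, 0.1918, 0.0813]
tool_rot: [0.673, 0.675, 0.201, 0.226]
ft_force: [-6.3, -0.2, 7.9]
width: 0.098
t: 20.23
ee_pos: [0.4996, 0.1918, 0.0813]
tool_rot: [0.779, 0.549, 0.237, 0.188]
ft_force: [-7.2, 1.3, 6.8]
width: 0.096
t: 20.4
ee_pos: [0.4996, 0.1918, 0.0813]
tool_rot: [0.779, 0.549, 0.237, 0.188]
ft_force: [-6.2, 0.6, 8.6]
width: 0.098
off [ 0.03 -0.02  0.24] rot [-0.1  -0.09 -0.25]
[ 0.23 -0.04  2.28 -0.5   0.35  1.  ]
{'green': (np.int64(0), None), 'red': (np.int64(0), None), 'black': (np.int64(7002), array([-149.9,   15.6,  137.9]))}
```

```bash

python3 -m crank '{"offset":[[0,0,0],[0,0,0],[0,0,0],[0,0,0],[0,0,0]],"delta_rot":[[0,0,5],[0,0,10],[0,0,15],[0,0,20],[0,0,23]],"hand":[0,0,0,0,0]}' 40
python3 -m crank '{"offset":[[0,0,0],[0,0,0]],"delta_rot":[[0,0,0],[0,0,0]],"hand":[0,0]}' 40
python3 -m crank '{"offset":[[0,0,0],[0,0,0],[0,0,0],[0,0,-2],[0,0,-5]],"delta_rot":[[0,0,0],[0,0,0],[0,0,0],[0,0,0],[0,0,0]],"hand":[0.5,0.5,0.5,0.5,0.5]}' 30
python3 -m crank '{"offset":[[0,0,-3],[0,0,-5],[0,0,-5],[0,0,-5],[0,0,-5]],"delta_rot":[[0,0,-7],[0,0,-14],[0,0,-21],[0,0,-28],[0,0,-35]],"hand":[0.5,0.5,0.5,0.5,0.5]}' 30
python3 -m crank '{"offset":[[0,0,0],[0,0,0],[0,0,0]],"delta_rot":[[0,0,0],[0,0,0],[0,0,0]],"hand":[0.5,0.5,0.5]}' 30
python3 - <<'E'
from fit import *
cal=bot.calibration("wrist");im=bot.get_image("wrist")[:,:,::-1].copy();cv2.imwrite("pics/w12.png",im)
d=dial("pics/w12.png",cal);print(read(d))
# dark-pixel angle profile at radii around the pivot
h=cv2.cvtColor(d,cv2.COLOR_BGR2HSV);py,px=np.nonzero(h[...,2]<70);q=np.hypot(px-100,py-100)
for lo,hi in((0,12),(14,25),(25,40),(40,55)):
    k=(q>lo)&(q<hi);print(lo,k.sum(),px[k].mean().round(1) if k.any() else "",py[k].mean().round(1) if k.any() else "",np.percentile(np.degrees(np.arctan2(py[k]-100,px[k]-100)),[10,50,90]).round() if k.any() else "")
h=cv2.cvtColor(im,cv2.COLOR_BGR2HSV);m=cv2.inRange(h,(22,120,60),(36,255,255))
for k in sorted(cv2.findContours(m,0,2)[0],key=cv2.contourArea)[-4:]:
    W=np.array([atz("wrist",p[0],0.0425,cal)[:2] for p in k.astype(float)]);r=cv2.minAreaRect((W*1000).astype(np.float32));print("yellow",np.round(r[0],1),np.round(r[1],1),round(r[2],1))
E
```

```text
t: 20.87
ee_pos: [0.4996, 0.1919, 0.0813]
tool_rot: [0.873, 0.382, 0.27, 0.136]
ft_force: [-7.8, 1.1, 7.7]
width: 0.097
t: 21.03
ee_pos: [0.4996, 0.1919, 0.0813]
tool_rot: [0.873, 0.383, 0.27, 0.137]
ft_force: [-6.9, 0.7, 7.3]
width: 0.096
t: 21.45
ee_pos: [0.4697, 0.1925, 0.1195]
tool_rot: [0.874, 0.383, 0.267, 0.136]
ft_force: [0.1, 0.9, 0.1]
width: 0.499
t: 21.87
ee_pos: [0.4422, 0.195, 0.1631]
tool_rot: [0.715, 0.63, 0.216, 0.212]
ft_force: [-0.6, 0.7, -0.2]
width: 0.502
t: 22.12
ee_pos: [0.4422, 0.1948, 0.1623]
tool_rot: [0.718, 0.627, 0.216, 0.211]
ft_force: [-0.8, -0.5, -0.4]
width: 0.5
{'green': (np.int64(273), array([51.2, 59.2, 70.4])), 'red': (np.int64(187), array([78.5, 84.3, 90. ])), 'black': (np.int64(201), array([56.3, 61.6, 64.7]))}
0 296 102.1 101.1 [-108.   21.  132.]
14 49 109.8 116.7 [53. 60. 65.]
25 73 115.2 128.4 [58. 62. 65.]
40 76 122.3 141.9 [59. 62. 64.]
yellow [514.6 156.6] [2.6 2.8] 49.4
yellow [517.5 161.6] [1.7 3.5] 10.8
yellow [ 935.2 -202. ] [ 3.8 11.6] 87.0
yellow [501.8   8.7] [35.5 60.2] 85.7
```

The pointer is at about 62–64°, and the green band spans 51–70° with red from 78°, so it stands mid-green (key ≈ 5.4). Last numeric check of the plates and bystanders in the fixed cameras, then I hand in.

```bash
python3 - <<'E'
from fit import *
for n in("top","side"):
    i=bot.get_image(n)[:,:,::-1].copy();h=cv2.cvtColor(i,cv2.COLOR_BGR2HSV);m=cv2.inRange(h,(22,120,60),(36,255,255))
    for k in sorted(cv2.findContours(m,0,2)[0],key=cv2.contourArea)[-2:]:
        u=k[:,0].mean(0)
        z=.042 if (u[0]<300) else .024
        W=np.array([atz(n,p[0],z)[:2] for p in k.astype(float)]);r=cv2.minAreaRect((W*1000).astype(np.float32));print(n,u.round(),np.round(r[0],1),np.round(r[1],1),round(r[2],1))
    o=cv2.imread(f"pics/{n}0.png");d=(cv2.absdiff(i,o).max(2)>60).astype(np.uint8)
    for b in cv2.connectedComponentsWithStats(d)[2][1:]:
        if b[4]>25:print(" changed",b)
bot.job_done()
E
```

```text
top [384. 197.] [ 543.2 -281.7] [58.1 33.2] 24.0
top [277. 207.] [502.8   7.2] [33.2 58.5] 86.3
 changed [268 191  21  31 522]
 changed [ 112  208  110  124 5929]
 changed [122 275  20   6  56]
 changed [ 224  276   89   38 1659]
 changed [ 211  288   51   50 1801]
 changed [  226   306   414    94 19286]
 changed [252 313  29  25 431]
 changed [ 114  344   66   56 2690]
 changed [216 345   7   9  38]
 changed [384 347  74  21 572]
 changed [210 352  10  48 310]
 changed [262 372  14   4  38]
 changed [256 381  38  19 357]
side [ 13. 137.] [-494.2  678.3] [98.  74.2] 6.8
side [335. 262.] [ 542.4 -280. ] [60.1 33.5] 24.3
 changed [ 62   0  24  22 375]
 changed [  0  25  32  23 480]
 changed [188  28  16   9  75]
 changed [55 30 24  6 92]
 changed [210  42  19   9  99]
 changed [191  44   6   9  47]
 changed [210  59  11   5  34]
 changed [72 63 14  9 79]
 changed [ 153   64   53   77 2132]
 changed [  0  66  41  25 794]
 changed [224  88  14  19  71]
 changed [116  90  32  13 294]
 changed [235  93  18  22 110]
 changed [  0 100  30   6 110]
 changed [  0 107  35  12 272]
 changed [  0 124  37  17 382]
 changed [145 132  37  11 243]
 changed [ 23 144   9   5  31]
 changed [  4 146  13   5  36]
 changed [287 148   6   7  33]
 changed [282 153   7   8  41]
 changed [208 177  61  16 401]
 changed [  0 186  25  18 175]
 changed [284 189  30  13 301]
 changed [128 195  45  11 270]
 changed [  4 200  52  13 130]
 changed [  32  205  134  111 3279]
 changed [148 206  22   7  56]
 changed [ 77 241  22   9 109]
 changed [316 249  40  25 397]
 changed [104 323   9  23  92]
 changed [ 82 335  10  19  61]
the job is handed in; nothing more can be done
```

The top plate is on the carriage and the key is wound to mid-green. I handed the job in at about 22 s of the 61 s allowed.

- **Plate:** I gripped only the yellow-filmed top plate and set it on the black pad, releasing only after contact (about 11 N). The last top-camera check puts it at (502.8, 7.2) mm, yaw about -3.7°. The pad centre measured (502.5, 7.0) mm, yaw about -3.4°, so the plate lies square between the lips. The last wrist view was oblique and read (501.8, 8.7) mm, about 2 mm off.
- **Key:** I wound it clockwise in two grips of about 113° and 116°, from about 1.4 to 5.4 rad. After letting go, the pointer read 62–64° in the rectified dial image, against green from 51° to 70° and red from 78°. It never reached the red.
- **Forces:** The highest was about 48 N at the wrist for a moment, along the key's axis, as the fingers closed on the key the first time. I eased it off straight away. I could not tell whether the pads dragging on the wing caused it or a fingertip touching something.
- **Other objects:** Bystander checks were by image difference only. The changes in the top view were at the sampler and where the arm moved. The middle plate's film reads 24°, against 21° for the top plate before lifting. I took this as how the stack was laid, but I have no earlier measurement of the middle plate to confirm it.
- **Views:** My picture limit ran out before the winding, so later checks were numeric only.

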